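# Run a sample tube on the touch-start vortex mixer

## Robot

A 6-joint arm with a two-finger parallel gripper is mounted at the origin on a cart in front of the work surface, level with it; the furniture and walls round the work are solid. World frame = base frame: x ahead of the robot, y to its left, z up, the work surface at z = 0. Lengths are in m, angles in rad, forces in N, time in s.
With the tool pointing down it reaches from about 0.3 to 0.85 m from the base axis. Payload 5.4 kg.
Tool frame: the origin (TCP) lies on the centre line of the jaws, within the pads' length; the fingertips stand 8 mm ahead of it and the grasp point (between the pads) lies 11 mm behind it (tip_reach is the distance from the TCP to the fingertips, in m); z points along the fingers, y is the direction in which the jaws open and shut (so a half turn about z gives the same grasp; the last joint's range is limited). The gripper opens to 85 mm and grips with 20 to 120 N. Pads are 22 mm wide; open, the fingers measure 114 mm over their backs; the gripper's body (76 mm by 85 mm) begins 54 mm behind the grasp point. The pads swing forward as they close: fully open they stand 13 mm farther back than shut.
Start: joints at [1.03, 0.158, 1.597, -0, 1.386, -0.21], TCP at [0.187, 0.544, 0.239] pointing down, gripper open.
Joint ranges: [-2.91, 2.91], [-0.94, 2.29], [0.18, 2.7], [-1.29, 4.43], [0.17, 2.64], [-3, 3]. Speed limits (rad/s): [2.57, 2.57, 3.14, 3.14, 3.14, 3.14].

## Interface

Orientations are given as a rotation vector (axis times angle).
In Python, from cell import * gives the robot as it stands.
- The arm moves only by the tool apply_moves, never from a script. Its arguments are lists of equal length, an entry for each row: "jaw": the gripper's target within -1 to 1 (fully open at 1, half-way at 0, shut at -1); "xyz": the shift along the world's x, y, z in cm, a list of three; "spin": the turn about the world's z in units of 6 degrees (1.0 is 6 degrees). In form: {"jaw": [jaw, ...], "xyz": [[dx, dy, dz], ...], "spin": [spin, ...]}. A call has 1 to 10 rows; each row shifts and turns the pose as measured when the row begins; what a row does not reach is not made up. A row lasts 1/12 s, in which the tool goes at most 41.7 mm and 7.16 degrees, less where a joint would pass 70% of its speed; a pose out of reach is approached as far as the arm can. A call is refused whole if a number of a shift passes 4.17 or a number of a turn 1, either way. A call with a gripper value outside its range is refused whole. The fingers move at their own pace and stop on an object; "force" is the grip in N (left out, the last holds). Time passes only in rows, so rows that do not move let the fingers close. It gives the time, the measured TCP pose, the force and the opening at its end, in the units of the state.
- get_obs(): the state, without advancing time (a new reading comes with each control period).
- get_image(name): name is "side" or "top" or "wrist"; returns a dict with "color" (480x640x3 uint8, red, green, blue), "mtx" (3x3 intrinsics, pixels), "eye" and "orientation" of the camera in the world; the wrist camera has in their place "T_tool_cam" (4x4, takes a point from camera to tool coordinates, whose origin is the TCP and whose axes are the flange's). Camera axes: x right, y down, z forward; pixel columns grow to the right and rows downward; lengths in m; the calibration is good to about 2 mm. A picture is of the moment at which its call begins: read the wrist's pose just before it. There is no depth.
- finish_job(): hands the job in, once; it reports no verdict.
Trained networks look in a picture, given as the dict that the camera call returned (one of the last four; its "shot" number tells which), for a name from the list of things; names that differ only in an ending like _2 or _b are one class to them, and where a whole thing is asked for, a point or a joint stands for the part that bears it (a point fixed in the world has none). Each returns a list of dicts, best first, with "p" (0 to 1); they miss things now and then, are a little off and sometimes report something else, mostly with a low value. They report only what shows in the picture. A call takes as long as a camera call. They do not tell look-alikes from the thing itself.
- look_for(name, picture): "pixel" ([column, row] in pixels, amid what is visible of it).
- cut_out(name, picture): "mask" (480x640 bool, what is visible of it) and "pixel" ([column, row] in pixels, amid what is visible of it).
- pinpoint(name, picture): "pixel" ([column, row] in pixels: a listed point, or the origin of a listed thing).
The state is a dict: "t": time; "joint_positions": joint angles; "dq": joint speeds; "joint_efforts": joint torques, N m; "ee_pos": TCP position; "orientation": TCP orientation; "wrist_force": force on the tool from outside, world axes, zero at the start; "torque": the same for the moment, N m; "width": opening from 0.0 (shut) to 1.0 (fully open).
Only numpy, scipy, OpenCV 4.12 (cv2) and the standard library are available. Lean on these libraries where they do the work, as an engineer would, in place of code of your own. Each camera call takes 0.05 s, during which the arm holds its last target. There are 200 camera calls.

## Task

Lift the blue-capped sample tube up and off the hanging stand, leaving the yellow-capped one hanging, set it upright with its pointed end in the black rubber cup of the vortex mixer, and press straight down until the cup has sunk about halfway (6 mm of its 12 mm), which switches the mixer on. Finish holding: keep gripping the tube and keep the cup pressed about halfway, neither let up nor pushed to its stop. Do not disturb the jar, the tin and the two vials standing behind.

Things in the scene. Friction and masses are not known exactly. Their poses are not given: they have to be found in the camera images.
- blue_tube_center (a point): White conical tube with ribbed blue cap, 118 mm long, about 50 g, hanging upright. Point on its axis 59 mm above the tip; z from tip to cap. From the tip: cone to 18 mm, barrel 26 mm wide to 95, collar 43 mm wide from 95 to 98, cap 34 mm wide (grip it from above) from 98 to 118 mm. Its collar rests on two prongs 153 mm above the table: tip at 58 mm, cap top at 176 mm.
- blue_tube_tip (a point): The pointed end (8 mm flat) of the blue-capped tube, on its axis; z runs from the tip to the cap.
- yellow_tube_center (a point): The other tube, equal in all but its yellow cap; its axis half-way up, 59 mm above its tip. It hangs beside the blue-capped one, 100 mm from axis to axis, and is to stay there.
- stand: Fixed steel stand, 166 mm high, base 115 x 165 mm (x, y), origin on the table. Tubes hang at y = +50 and -50 mm, x about -13 mm (which is where varies), each on two level prongs, 6 mm thick, 35 mm between centres, running from a cross-bar at x = +34 to x = -49 mm, where their tips turn up 10 mm. Lift a tube 13 mm to clear the tips, or 100 mm straight up out. Rod at x = +42 mm, y = 0.
- mixer: Fixed vortex mixer, white case 150 x 120 mm (x, y), dial and switch on its front (-x); origin on the table under its middle, case top 106 mm above the table. The black rubber cup sits on a vertical stem above it, at x = +12 mm, y = 0 of the mixer.
- cup_floor (a point): Centre of the inner floor of the black rubber cup, where the tube's tip is to stand; 129 mm above the table when up, sinks with the cup; z up. The cup is 50 mm wide outside; its rim is 20 mm above this point; its hollow is 38 mm wide at the rim and narrows to about 24 mm at the floor.
- cup (a joint): How far the cup is pressed straight down, in m: 0 up, 0.012 at its stop. A spring pushes it back up: it begins to move at about 2 N and takes about 0.7 N more per mm, so about 6 N half-way and 10 N at the stop.
- white_jar_center (a point): White round jar with a lid, 68 mm wide, 66 mm high; its middle. Stands behind the work; leave alone.
- vial_a_center (a point): Small capped glass vial, 21 mm wide, 52 mm high; its middle. Stands behind the work; leave alone.
- vial_b_center (a point): Small capped glass vial, 21 mm wide, 58 mm high; its middle. Stands behind the work; leave alone.
- pin_tin_center (a point): Round flat tin, green and white, 67 mm wide, 25 mm high; its middle. Stands behind the work; leave alone.
There are look-alikes about, which are no part of the job. Leave any red look-alike of the part that bears pin_tin_center alone.

How it is judged:
By the outcome, as a careful person would: the job done as asked, in the order asked, and still so for the second after the job is handed in, while the arm keeps its last pose, push and grip.
It also fails if it takes over 38 s, if anything falls off the work surface, if the arm or the gripper's body presses on something with over 40 N, if the wrist force passes 120 N, or if a joint passes its speed limit or range.

## Working session

There is one attempt and no reset: what is moved stays moved. The work goes in short steps, Python scripts to look and compute and a tool call to move; the robot and the scene stay as the last step left them, time stands still between calls to the robot, and variables do not carry over. Pictures are saved under pics/ and viewed, about 8 in all and at most 12, crops included, and the job is handed in when it is done.

Besides the shell and the picture viewer there is one more tool, called by a JSON object that holds its "fn" and its "kwargs", one argument or row to a line. apply_moves: Moves the arm, as the interface text tells. Its arguments: {"type":"object","properties":{"jaw":{"type":"array"},"xyz":{"type":"array"},"spin":{"type":"array"},"force":{"type":"number"}},"required":["jaw","xyz","spin"]}

```bash
mkdir -p pics; cat > h.py <<'E'
from cell import *
import numpy as np, cv2
from scipy.spatial.transform import Rotation as R
def rot(o):
    o=np.array(o,float)
    return o if o.shape==(3,3) else (R.from_rotvec(o).as_matrix() if o.size==3 else R.from_quat(o).as_matrix())
def shot(n):
    s=get_obs(); im=get_image(n)
    if n=="wrist":
        T=np.eye(4);T[:3,:3]=rot(s["orientation"]);T[:3,3]=s["ee_pos"];T=T@np.array(im["T_tool_cam"])
        return im,T[:3,3],T[:3,:3]
    return im,np.array(im["eye"]),rot(im["orientation"])
def ray(c,px):
    d=c[2]@np.linalg.solve(np.array(c[0]["mtx"]),[px[0],px[1],1.]); return d/np.linalg.norm(d)
def tri(obs):
    A=0;b=0
    for c,px in obs:
        d=ray(c,px);P=np.eye(3)-np.outer(d,d);A=A+P;b=b+P@c[1]
    x=np.linalg.solve(A,b)
    return x,[float(np.linalg.norm((np.eye(3)-np.outer(ray(c,p),ray(c,p)))@(x-c[1]))) for c,p in obs]
def proj(c,X):
    v=np.array(c[0]["mtx"])@(c[2].T@(np.array(X)-c[1])); return v[:2]/v[2]
def save(c,n): cv2.imwrite("pics/"+n,c[0]["color"][:,:,::-1])
E
python3 - <<'E'
from h import *
print(get_obs()); 
S=shot("side");T=shot("top");W=shot("wrist")
print(S[0]["orientation"],S[1],T[1])
a=np.hstack([S[0]["color"],T[0]["color"]]); 
cv2.imwrite("pics/1.png",cv2.resize(S[0]["color"],None,fx=1.,fy=1.)[:,:,::-1]); save(T,"2.png")
for n in ["blue_tube_center","blue_tube_tip","yellow_tube_center","stand","mixer","cup_floor","white_jar_center","vial_a_center","pin_tin_center"]:
    r={}
    for k,c in(("S",S),("T",T),("W",W)):
        r[k]=pinpoint(n,c[0])
        print(n,k,[(np.round(q["pixel"]).tolist(),round(q["p"],2)) for q in r[k][:3]])
    if r["S"] and r["T"]:
        x,e=tri([(S,r["S"][0]["pixel"]),(T,r["T"][0]["pixel"])]);print("   ",x.round(4),np.round(e,4))
E
```

```text
{'t': 0.0, 'joint_positions': array([ 1.02986604e+00,  1.59034186e-01,  1.59823678e+00, -1.78414189e-06,
        1.38619099e+00, -2.10106301e-01]), 'dq': array([-0.00018864,  0.00073332, -0.00123781, -0.00040657, -0.00033441,
       -0.00036375]), 'joint_efforts': array([ 8.00937178e-04, -3.95998085e+01, -3.31430268e+01, -3.37616784e-04,
        8.27164535e-03,  9.55814414e-06]), 'ee_pos': array([0.1864899 , 0.54330145, 0.23832296]), 'orientation': array([-5.17177286e-01, -3.09803611e+00,  2.73209880e-03]), 'wrist_force': array([0.16863761, 0.27333799, 0.35342019]), 'torque': array([ 0.01175271,  0.00464554, -0.03565798]), 'width': 1.0012706581662596}
[-1.16715887 -1.96093501  1.18621771] [1.70686344 0.28558256 0.74942914] [ 0.44120947 -0.28923971  1.15455011]
blue_tube_center S [([322.0, 228.0], 0.73)]
blue_tube_center T [([387.0, 276.0], 0.71)]
blue_tube_center W []
    [ 0.4685 -0.3824  0.1109] [0.0496 0.0496]
blue_tube_tip S [([281.0, 243.0], 0.86)]
blue_tube_tip T [([382.0, 276.0], 0.89)]
blue_tube_tip W []
    [ 0.4912 -0.4269  0.0567] [0.0024 0.0024]
yellow_tube_center S [([32
[... 437 characters left out ...]
255.0, 255.0], 0.68)]
cup_floor W []
    [ 0.5383 -0.1404  0.1219] [0.0026 0.0026]
white_jar_center S [([302.0, 316.0], 0.83), ([379.0, 343.0], 0.51)]
white_jar_center T [([299.0, 175.0], 0.87)]
white_jar_center W []
    [ 0.7351 -0.2368  0.0372] [0.0008 0.0008]
vial_a_center S [([360.0, 328.0], 0.7), ([382.0, 250.0], 0.3)]
vial_a_center T [([263.0, 266.0], 0.63), ([252.0, 191.0], 0.47)]
vial_a_center W []
    [ 0.5387 -0.1555 -0.0807] [0.0223 0.0223]
pin_tin_center S [([264.0, 304.0], 0.94), ([236.0, 250.0], 0.66), ([251.0, 242.0], 0.62)]
pin_tin_center T [([429.0, 265.0], 0.94), ([433.0, 304.0], 0.8), ([344.0, 198.0], 0.73)]
pin_tin_center W []
    [ 0.5054 -0.5282 -0.1338] [0.0489 0.0489]
```

View pics/1.png

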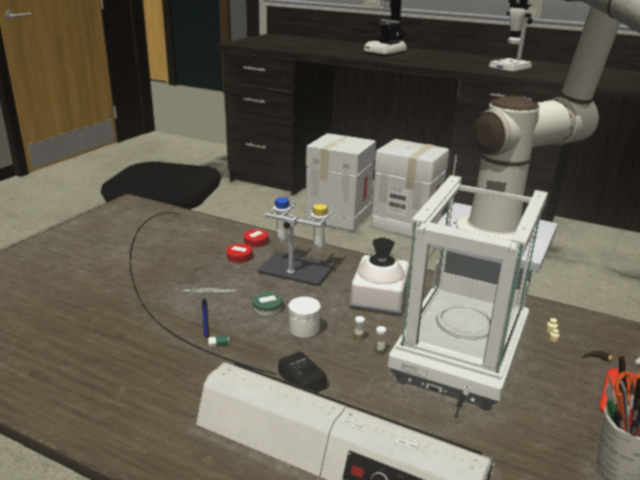

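View pics/2.png

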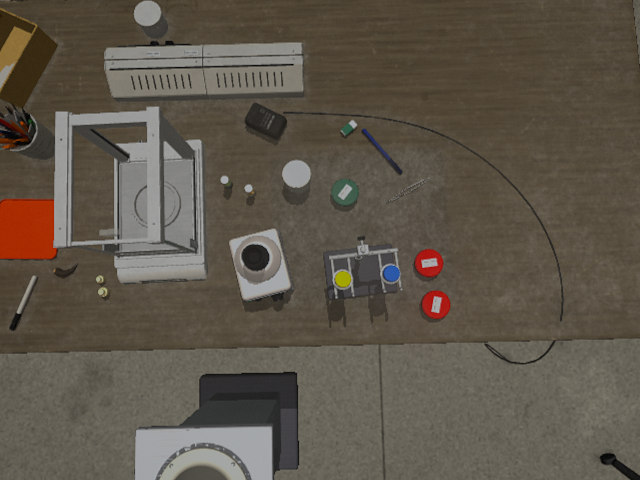

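Side view: blue cap at (282,202) and yellow cap at (320,210). Top view: blue at (391,273) and yellow at (343,279). The red tins at top (429,263) and (436,305) are look-alikes of the green tin, so I'll leave them alone. The green tin is at (344,193). The balance frame is in the arm's way, so I'll retract and go over it. First I'll measure the caps by colour and check one crop.

```bash
python3 - <<'E'
from h import *
S=shot("side");T=shot("top")
def blob(c,lo,hi,near):
    m=cv2.inRange(cv2.cvtColor(c[0]["color"],cv2.COLOR_RGB2HSV),lo,hi)
    n,l,s,ce=cv2.connectedComponentsWithStats(m)
    i=min((i for i in range(1,n) if s[i,4]>25),key=lambda i:np.linalg.norm(ce[i]-near)); return ce[i],s[i]
B=((105,120,60),(125,255,255));Y=((20,130,90),(35,255,255))
bs,s1=blob(S,*B,(282,202));bt,s2=blob(T,*B,(391,273));ys,s3=blob(S,*Y,(320,210));yt,s4=blob(T,*Y,(343,279))
print(bs,bt,ys,yt,s1,s2,s3,s4)
b=tri([(S,bs),(T,bt)]);y=tri([(S,ys),(T,yt)]);print(b,y)
d=(y[0]-b[0]);print(np.linalg.norm(d[:2]),np.degrees(np.arctan2(d[1],d[0])))
bal=tri([(S,(546,193)),(T,(62,115))]),tri([(S,(453,182)),(T,(62,243))]),tri([(S,(418,235)),(T,(158,240))]);print("frame?",bal)
a=S[0]["color"][180:290,215:345];t=T[0]["color"][230:340,315:445]
cv2.imwrite("pics/3.png",cv2.resize(np.hstack([a,t]),None,fx=3,fy=3,interpolation=2)[:,:,::-1])
o=rot(get_obs()["orientation"]);print(o)
E
```

```text
[281.50909091 202.35454545] [391.18090452 273.09547739] [319.55462185 209.12605042] [342.57635468 278.69950739] [276 198  12  10 110] [384 266  16  16 199] [313 204  14  11 119] [335 271  16  16 203]
(array([ 0.49018447, -0.42883517,  0.1674106 ]), [0.00028465328784457614, 0.000284653287844609]) (array([ 0.48116721, -0.3285051 ,  0.16810221]), [0.0002349447713202243, 0.0002349447713200822])
0.10073447574865761 95.1357144528963
frame? ((array([0.75223473, 0.16860816, 0.39445869]), [0.028877247715262816, 0.02887724771526289]), (array([0.56532241, 0.06868814, 0.36735731]), [0.07011515506696663, 0.07011515506696665]), (array([ 0.57855001, -0.00834977,  0.22530803]), [0.04224690585382957, 0.042246905853829675]))
[[-9.45785019e-01  3.24793315e-01  1.57107133e-05]
 [ 3.24793315e-01  9.45785019e-01 -1.19998257e-05]
 [-1.87564204e-05 -6.24652071e-06 -1.00000000e+00]]
```

View pics/3.png

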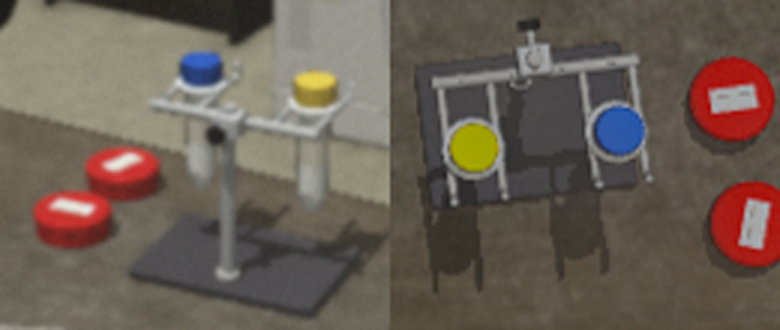

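Only the tube at side (282,202) / top (391,273) has the ribbed blue cap, and it hangs furthest from the mixer. I put it at (0.490, -0.429) with the cap middle at z 0.167, which agrees with the text. The yellow tube is 100 mm away and the stand is turned about 5°. Next I'll retract and climb past the balance.

{"fn": "apply_moves", "kwargs": {
  "jaw": [1,1,1,1,1,1,1,1,1,1],
  "xyz": [
    [-0.8,-2.6,2.6],
    [-0.8,-2.6,2.6],
    [-0.8,-2.6,2.6],
    [-0.8,-2.6,2.6],
    [-0.8,-2.6,2.6],
    [-0.8,-2.6,2.6],
    [-0.8,-2.6,2.6],
    [2.5,-2.8,0],
    [2.5,-2.8,0],
    [2.5,-2.8,0]
  ],
  "spin": [0.4,0.4,0.4,0.4,0.4,0.4,0.4,0.4,0.4,0.4],
  "force": 60
}}

```text
t: 2.43
ee_pos: [0.1984, 0.2673, 0.4244]
orientation: [-0.193, 3.129, -0.013]
wrist_force: [2.3, 0.8, 0.2]
width: 1.003
```

{"fn": "apply_moves", "kwargs": {
  "jaw": [1,1,1,1,1,1,1,1,1,1],
  "xyz": [
    [2.4,-3.2,0],
    [2.4,-3.2,0],
    [2.4,-3.2,0],
    [2.4,-3.2,0],
    [2.4,-3.2,0],
    [2.4,-3.2,0],
    [0.4,-4.1,0],
    [0.4,-4.1,0],
    [0.4,-4.1,0],
    [0.4,-4.1,0]
  ],
  "spin": [0,0,0,0,0,0,0,0,0,0]
}}

```text
t: 3.27
ee_pos: [0.3617, -0.1001, 0.4272]
orientation: [-0.201, 3.114, -0.01]
wrist_force: [0.9, 0.3, -0.3]
width: 0.998
```

{"fn": "apply_moves", "kwargs": {
  "jaw": [1,1,1,1,1,1,1,1,1],
  "xyz": [
    [1,-4,0],
    [1,-4,0],
    [1,-4,0],
    [2,-3.2,-1.2],
    [2,-3.2,-1.2],
    [2,-3.2,-1.2],
    [2,-3.2,-1.2],
    [0,0,-3],
    [0,0,-3]
  ],
  "spin": [0,0,0,0,0,0,0,0,0]
}}

```text
t: 4.02
ee_pos: [0.4735, -0.3688, 0.3207]
orientation: [-0.177, 3.104, -0.034]
wrist_force: [1.0, -0.2, -0.3]
width: 1.0
```

```bash
python3 - <<'E'
from h import *
o=get_obs();print(o["ee_pos"],rot(o["orientation"]).round(3).tolist())
W=shot("wrist");save(W,"4.png")
print(W[0]["T_tool_cam"])
for X in [(.490,-.429,.176),(.481,-.3285,.176)]: print(proj(W,X))
E
```

```text
[ 0.4734974  -0.36877656  0.32074914] [[-0.993, -0.114, 0.034], [-0.114, 0.993, -0.02], [-0.031, -0.023, -0.999]]
[[ 3.28048728e-04 -9.50860723e-01 -3.09618762e-01  7.90147262e-02]
 [ 9.99999910e-01  3.95796969e-04 -1.55995371e-04 -6.94983705e-04]
 [ 2.70876039e-04 -3.09618683e-01  9.50860767e-01 -1.34312061e-01]
 [ 0.00000000e+00  0.00000000e+00  0.00000000e+00  1.00000000e+00]]
[235.41584256 229.00050896]
[376.20917629 233.39332502]
```

View pics/4.png

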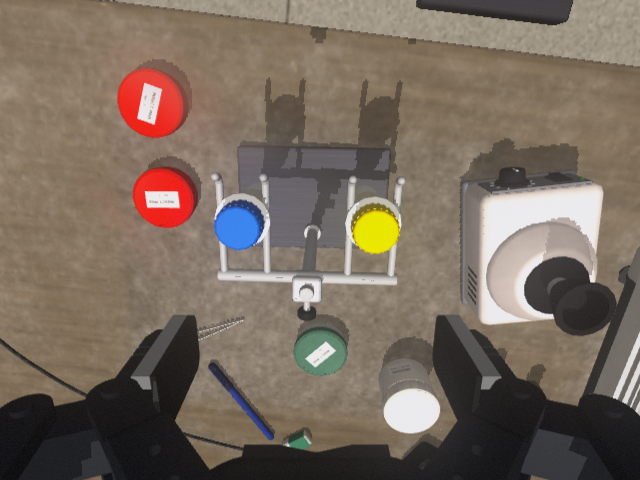

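The wrist view shows the blue cap at (239,226), where I predicted (235,229), and the yellow cap at (376,230). The jaws line up with the cross-bar and the yellow tube is on the mixer side. I'll move above the blue cap and refine.

{"fn": "apply_moves", "kwargs": {
  "jaw": [0.6,0.6,0.6,0.6,0.6,0.6],
  "xyz": [
    [0.8,-3,-1.5],
    [0.8,-3,-1.5],
    [0,0,-2],
    [0,0,-1],
    [0,0,0],
    [0,0,0]
  ],
  "spin": [0,0,0,0,0,0]
}}

```text
t: 4.57
ee_pos: [0.4868, -0.4262, 0.2498]
orientation: [-0.18, 3.115, -0.01]
wrist_force: [0.8, -0.4, 1.5]
width: 0.797
```

```bash
python3 - <<'E'
from h import *
o=get_obs();print(o["ee_pos"],rot(o["orientation"]).round(3).tolist(),o["width"])
W=shot("wrist")
def blob(lo,hi):
    m=cv2.inRange(cv2.cvtColor(W[0]["color"],cv2.COLOR_RGB2HSV),lo,hi);n,l,s,ce=cv2.connectedComponentsWithStats(m)
    out=[]
    for i in np.argsort(-s[1:,4])[:2]+1: out.append((ce[i].round(1).tolist(),s[i].tolist()))
    return out
for nm,lo,hi in (("b",(105,150,60),(125,255,255)),("y",(20,150,90),(35,255,255))):
    bs=blob(lo,hi);print(nm,bs)
    d=ray(W,bs[0][0]);
    for z in(.176,.166): print(z,(W[1]+d*(z-W[1][2])/d[2]).round(4))
print(proj(W,(.490,-.429,.176)))
save(W,"5.png")
E
```

```text
[ 0.48680564 -0.42620649  0.24981823] [[-0.993, -0.115, 0.022], [-0.115, 0.993, -0.005], [-0.021, -0.008, -1.0]] 0.7974668637207563
b [([313.9, 257.2], [283, 228, 63, 59, 2738]), ([267.9, 437.7], [261, 431, 16, 14, 89])]
0.176 [ 0.4879 -0.4283  0.176 ]
0.166 [ 0.4919 -0.428   0.166 ]
y [([490.7, 257.9], [456, 226, 71, 65, 3511])]
0.176 [ 0.4769 -0.333   0.176 ]
0.166 [ 0.4804 -0.328   0.166 ]
[312.22117784 260.59901578]
```

View pics/5.png

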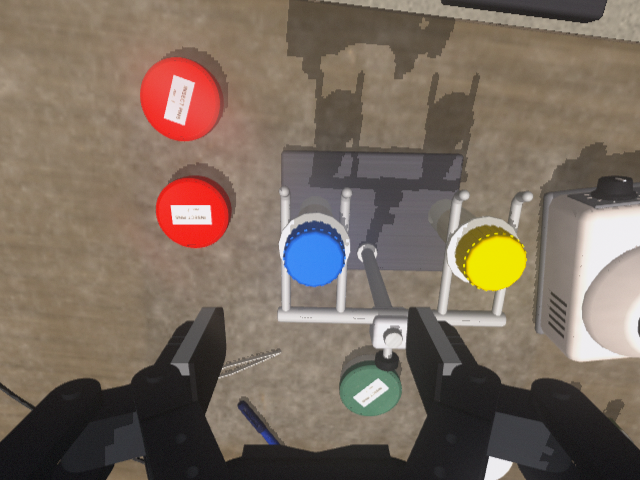

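The cap is at (0.489, -0.4285), agreeing with the first measurement, and the jaws straddle it well clear of yellow. Descending now.

{"fn": "apply_moves", "kwargs": {
  "jaw": [0.6,0.6,0.6,0.6,0.6,0.6],
  "xyz": [
    [0.2,-0.2,-1.5],
    [0,0,-2],
    [0,0,-2],
    [0,0,-1.5],
    [0,0,-0.5],
    [0,0,0]
  ],
  "spin": [0,0,0,0,0,0]
}}

```text
t: 5.12
ee_pos: [0.4924, -0.4288, 0.1807]
orientation: [-0.185, 3.104, -0.032]
wrist_force: [-0.9, -0.4, 0.2]
width: 0.802
```

{"fn": "apply_moves", "kwargs": {
  "jaw": [0.6,0.6,0.6],
  "xyz": [
    [-0.3,0,-1],
    [0,0,-0.4],
    [0,0,0]
  ],
  "spin": [0,0,0]
}}

```text
t: 5.37
ee_pos: [0.4903, -0.4294, 0.1683]
orientation: [-0.186, 3.101, -0.038]
wrist_force: [-0.3, -0.1, -0.2]
width: 0.801
```

```bash
python3 -c "
from h import *
o=get_obs();print(o['ee_pos'],rot(o['orientation']).round(3).tolist(),o['dq'].round(3),o['wrist_force'],o['t'])"
```

```text
[ 0.490339   -0.4293518   0.16830847] [[-0.992, -0.119, 0.036], [-0.12, 0.993, -0.022], [-0.033, -0.026, -0.999]] [-0.002 -0.005  0.008 -0.004  0.003 -0.002] [-0.29199912 -0.12093495 -0.19718973] 5.3667
```

{"fn": "apply_moves", "kwargs": {
  "jaw": [-1,-1,-1,-1,-1,-1,-1,-1],
  "xyz": [
    [0,0,0],
    [0,0,0],
    [0,0,0],
    [0,0,0],
    [0,0,0],
    [0,0,0],
    [0,0,0],
    [0,0,0]
  ],
  "spin": [0,0,0,0,0,0,0,0],
  "force": 60
}}

```text
t: 6.03
ee_pos: [0.4912, -0.4293, 0.1709]
orientation: [-0.186, 3.099, -0.039]
wrist_force: [0.2, 0.8, 0.5]
width: 0.363
```

{"fn": "apply_moves", "kwargs": {
  "jaw": [-1,-1,-1,-1,-1,-1,-1,-1],
  "xyz": [
    [0,0,0.8],
    [0,0,1.5],
    [0,0,2],
    [0,0,2],
    [0,0,2],
    [0,0,2],
    [0,0,2],
    [0,0,1.5]
  ],
  "spin": [0,0,0,0,0,0,0,0]
}}

```text
t: 6.7
ee_pos: [0.4884, -0.4284, 0.3123]
orientation: [-0.185, 3.105, -0.034]
wrist_force: [-0.3, 0.8, -1.7]
width: 0.363
```

```bash
python3 - <<'E'
from h import *
o=get_obs();print(o["ee_pos"],rot(o["orientation"])[:,2].round(3),o["width"],o["wrist_force"])
S=shot("side");T=shot("top")
a=S[0]["color"][130:290,235:435];t=T[0]["color"][190:350,220:420]
cv2.imwrite("pics/6.png",cv2.resize(np.vstack([a,t]),None,fx=1.8,fy=1.8,interpolation=2)[:,:,::-1])
r={}
for n in ("cup_floor","blue_tube_tip"):
    p=[pinpoint(n,c[0]) for c in(S,T)];print(n,[[(np.round(q["pixel"],1).tolist(),round(q["p"],2)) for q in x[:2]] for x in p])
    if all(p): print(tri([(S,p[0][0]["pixel"]),(T,p[1][0]["pixel"])]))
E
```

```text
[ 0.48836753 -0.42836351  0.31229218] [ 0.032 -0.02  -0.999] 0.3628652559877603 [-0.27136203  0.84971648 -1.74501611]
cup_floor [[([382.7, 253.4], 0.92)], [([253.3, 258.0], 0.87)]]
(array([ 0.53315042, -0.13948757,  0.12091181]), [0.0010121985649910147, 0.0010121985649910058])
blue_tube_tip [[([280.0, 191.9], 0.69)], [([296.8, 174.6], 0.36)]]
(array([ 0.68822025, -0.27537952,  0.28914559]), [0.03498913528924359, 0.03498913528924347])
```

View pics/6.png

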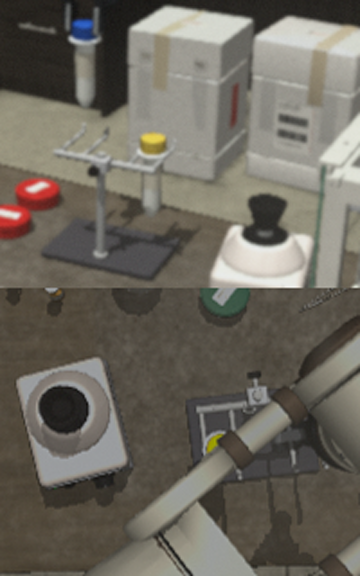

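The tube hangs upright in the grip, tip at side (283,188), and the yellow tube is still on its prongs at side (320,210). The cup rim is near side (383,241) / top (255,257). I'll carry it across high enough to clear the stand.

{"fn": "apply_moves", "kwargs": {
  "jaw": [-1,-1,-1,-1,-1,-1,-1,-1,-1,-1],
  "xyz": [
    [0,0.5,1.2],
    [0.3,2.5,0.8],
    [0.6,3.6,0],
    [0.6,3.6,0],
    [0.6,3.6,0],
    [0.6,3.6,0],
    [0.6,3.6,0],
    [0.6,3,0],
    [0.3,1,0],
    [0,0,0]
  ],
  "spin": [0,0,0,0,0,0,0,0,0,0]
}}

```text
t: 7.83
ee_pos: [0.5248, -0.163, 0.3213]
orientation: [-0.179, 3.12, -0.005]
wrist_force: [0.1, 0.0, -0.0]
width: 0.36
```

```bash
python3 - <<'E'
from h import *
o=get_obs();print(o["ee_pos"],rot(o["orientation"])[:,2].round(3),o["width"],o["wrist_force"])
S=shot("side");T=shot("top");W=shot("wrist")
for n in ("cup_floor","blue_tube_tip"):
    for k,c in(("S",S),("T",T),("W",W)):
        p=pinpoint(n,c[0]);print(n,k,[(np.round(q["pixel"],1).tolist(),round(q["p"],2)) for q in p[:2]])
tool=o["ee_pos"]
for nm,X in (("floor",(.534,-.14,.129)),("rim",(.534,-.14,.149)),("tip",tool-[0,0,.112])): print(nm,[proj(c,X).round(1).tolist() for c in (S,T,W)])
s=cv2.resize(S[0]["color"][150:290,310:450],(480,480),interpolation=2)
cv2.imwrite("pics/7.png",cv2.resize(np.hstack([s,W[0]["color"][:,:,:]]),None,fx=.7,fy=.7,interpolation=cv2.INTER_AREA)[:,:,::-1])
E
```

```text
[ 0.5248248  -0.1630085   0.32126093] [ 0.016 -0.002 -1.   ] 0.3597755548381536 [ 0.08704643  0.04827476 -0.02508113]
cup_floor S [([382.4, 251.6], 0.94)]
cup_floor T [([226.6, 182.8], 0.47)]
cup_floor W [([342.8, 216.5], 0.65)]
blue_tube_tip S [([380.1, 213.8], 0.96)]
blue_tube_tip T []
blue_tube_tip W [([319.9, 231.3], 0.68)]
floor [[383.1, 250.3], [253.4, 257.1], [347.0, 218.0]]
rim [[383.7, 242.2], [252.0, 256.3], [348.7, 225.1]]
tip [[377.6, 213.7], [259.1, 257.9], [321.5, 235.2]]
```

View pics/7.png

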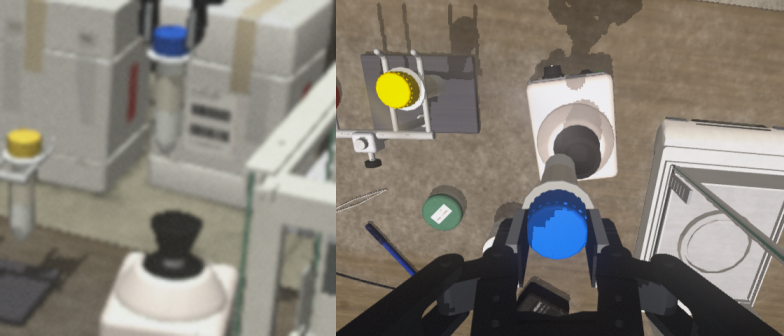

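```bash
python3 - <<'E'
from h import *
S=shot("side");W=shot("wrist");o=get_obs();T2=shot("top")
im2=cv2.imread("pics/2.png")[:,:,::-1]; T=({"color":im2,"mtx":T2[0]["mtx"]},T2[1],T2[2])
def dark(c,x0,x1,y0,y1):
    g=c[0]["color"].max(2); m=np.zeros_like(g);m[y0:y1,x0:x1]=(g[y0:y1,x0:x1]<75)
    n,l,s,ce=cv2.connectedComponentsWithStats(m);i=1+np.argmax(s[1:,4]);return ce[i],s[i]
for k,c,b in (("S",S,(360,405,232,275)),("T",T,(235,275,238,275)),("W",W,(310,395,160,260))): print(k,dark(c,*b))
print("tip SW",tri([(S,(380.1,213.8)),(W,(319.9,231.3))]),o["ee_pos"])
print("floor STW",tri([(S,(382.4,251.6)),(T,(254.3,256.5)),(W,(342.8,216.5))]))
for z in(.149,.129):
  print(z,[ (c[1]+ray(c,p)*(z-c[1][2])/ray(c,p)[2]).round(4).tolist() for c,p in ((S,(382.4,251.6)),(T,(254.3,256.5)),(W,(342.8,216.5)))])
a=W[0]["color"][130:290,270:430];b=S[0]["color"][190:290,333:433];t=im2[220:290,220:290]
q=lambda x:cv2.resize(x,(260,260),interpolation=cv2.INTER_CUBIC)
cv2.imwrite("pics/8.png",np.hstack([q(a),q(b),q(t)])[:,:,::-1])
E
```

```text
S (array([382.35140998, 251.50542299]), array([370, 238,  24,  28, 461], dtype=int32))
T (array([255.03880071, 257.00176367]), array([242, 245,  27,  26, 567], dtype=int32))
W (array([357.10918114, 238.24069479]), array([339, 216,  38,  39, 806], dtype=int32))
tip SW (array([ 0.52141938, -0.16202425,  0.20857685]), [0.003294100415226645, 0.003294100415226692]) [ 0.52453759 -0.16620087  0.32121583]
floor STW (array([ 0.53469319, -0.14223555,  0.1253533 ]), [0.0011119009290644782, 0.001208316535470219, 0.0019234994791480743])
0.149 [[0.5785, -0.1251, 0.149], [0.5334, -0.1448, 0.149], [0.5277, -0.1464, 0.149]]
0.129 [[0.5409, -0.1388, 0.129], [0.5352, -0.1419, 0.129], [0.5332, -0.1445, 0.129]]
```

View pics/8.png

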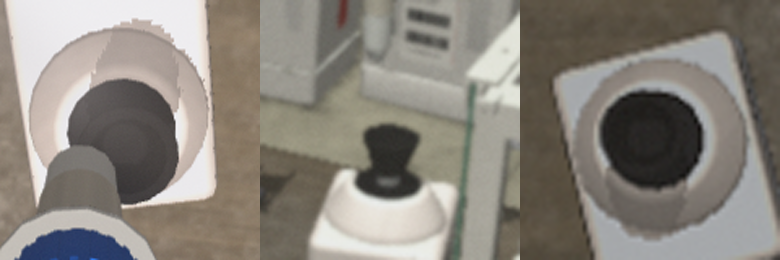

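```bash
python3 - <<'E'
from h import *
S=shot("side");W=shot("wrist");T=shot("top");o=get_obs()
P=[(S,(383.8,241.9)),(T,(255.2,257.4)),(W,(345.7,213))]
print("rim",tri(P),tri(P[:2]),tri([P[0],P[2]]))
print([(c[1]+ray(c,p)*(.149-c[1][2])/ray(c,p)[2]).round(4).tolist() for c,p in P])
print(o["ee_pos"],rot(o["orientation"])[:,2],o["wrist_force"],o["t"])
E
```

```text
rim (array([ 0.52828167, -0.14405299,  0.14579617]), [0.0020581868216761555, 0.004070315754638813, 0.002624619170601041]) (array([ 0.53060916, -0.1439481 ,  0.14731174]), [0.0026510453010215804, 0.0026510453010216506]) (array([ 0.52557848, -0.14333122,  0.14545155]), [0.0003404411598439945, 0.0003404411598439641])
[[0.5324, -0.1405, 0.149], [0.5314, -0.1467, 0.149], [0.5248, -0.144, 0.149]]
[ 0.52462374 -0.16568064  0.32126786] [ 0.01672451 -0.00286075 -0.99985604] [-0.99540846 -0.83008961 -0.49169285] 8.5833
```

The cup rim centre comes out at about (0.532, -0.143) and the tip at about (0.522, -0.164). The views disagree by about 4 mm, well inside the funnel. I'll shift over and lower to just above the rim.

{"fn": "apply_moves", "kwargs": {
  "jaw": [-1,-1,-1,-1,-1,-1],
  "xyz": [
    [0.4,1.1,0],
    [0.4,1.1,0],
    [0,0,-1.5],
    [0,0,-1.5],
    [0,0,-1],
    [0,0,0]
  ],
  "spin": [0,0,0,0,0,0]
}}

```text
t: 9.08
ee_pos: [0.5351, -0.138, 0.2813]
orientation: [-0.176, 3.116, -0.006]
wrist_force: [-0.7, 0.1, -1.2]
width: 0.36
```

```bash
python3 - <<'E'
from h import *
S=shot("side");W=shot("wrist");T=shot("top");o=get_obs()
print(o["ee_pos"],rot(o["orientation"])[:,2].round(3),o["wrist_force"],o["t"])
for n in ("cup_floor","blue_tube_tip"):
    p=[pinpoint(n,c[0]) for c in(S,W)];print(n,[[(np.round(q["pixel"],1).tolist(),round(q["p"],2)) for q in x[:2]] for x in p])
    if all(p): print(tri([(S,p[0][0]["pixel"]),(W,p[1][0]["pixel"])]))
a=W[0]["color"][130:290,240:400];b=S[0]["color"][190:290,333:433]
q=lambda x:cv2.resize(x,(390,390),interpolation=cv2.INTER_CUBIC)
cv2.imwrite("pics/9.png",np.hstack([q(a),q(b)])[:,:,::-1])
E
```

```text
[ 0.5360832  -0.13918355  0.28429633] [ 0.024 -0.005 -1.   ] [-0.81538438  0.52959878 -0.5890872 ] 9.2333
cup_floor [[([381.8, 249.2], 0.83)], [([313.4, 214.6], 0.87)]]
(array([ 0.53476019, -0.14210826,  0.13131362]), [0.0007600775927536892, 0.0007600775927537852])
blue_tube_tip [[([383.0, 235.1], 0.92)], []]
```

View pics/9.png

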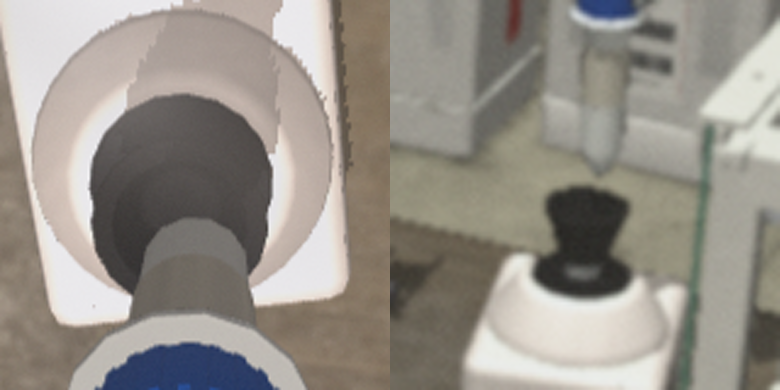

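The tip is just above the rim and about 4 mm too far towards +y: in the side view the tip is at 386 and the rim centre at 384, and the wrist view agrees. The floor triangulates to (0.535, -0.142, 0.131). I'll correct this and lower into the cup.

{"fn": "apply_moves", "kwargs": {
  "jaw": [-1,-1,-1,-1,-1],
  "xyz": [
    [0,-0.35,-0.5],
    [0,0,-1],
    [0,0,-1],
    [0,0,-0.7],
    [0,0,0]
  ],
  "spin": [0,0,0,0,0]
}}

```text
t: 9.85
ee_pos: [0.5363, -0.1444, 0.2504]
orientation: [-0.172, 3.11, -0.013]
wrist_force: [-0.7, 0.5, -0.6]
width: 0.361
```

```bash
python3 -c "
from h import *
o=get_obs();print(o['ee_pos'],rot(o['orientation'])[:,2].round(3),o['wrist_force'],o['t'],o['width'])"
```

```text
[ 0.53630327 -0.14440176  0.2504015 ] [ 0.027 -0.007 -1.   ] [-0.72421269  0.45863181 -0.61658837] 9.85 0.3611398999480086
```

{"fn": "apply_moves", "kwargs": {
  "jaw": [-1,-1,-1,-1],
  "xyz": [
    [0,0.1,-0.4],
    [0,0,-0.3],
    [0,0,0],
    [0,0,0]
  ],
  "spin": [0,0,0,0]
}}

```text
t: 10.18
ee_pos: [0.5358, -0.1432, 0.2415]
orientation: [-0.172, 3.112, -0.011]
wrist_force: [-0.0, -0.7, -0.1]
width: 0.361
```

{"fn": "apply_moves", "kwargs": {
  "jaw": [-1,-1,-1],
  "xyz": [
    [0,0,-0.2],
    [0,0,0],
    [0,0,0]
  ],
  "spin": [0,0,0]
}}

```text
t: 10.43
ee_pos: [0.5367, -0.1432, 0.2412]
orientation: [-0.172, 3.109, -0.013]
wrist_force: [-1.1, 1.4, 1.2]
width: 0.365
```

{"fn": "apply_moves", "kwargs": {
  "jaw": [-1,-1,-1],
  "xyz": [
    [0,0,-0.3],
    [0,0,0],
    [0,0,0]
  ],
  "spin": [0,0,0]
}}

```text
t: 10.68
ee_pos: [0.5372, -0.143, 0.2395]
orientation: [-0.172, 3.107, -0.013]
wrist_force: [-0.9, 0.6, 3.1]
width: 0.357
```

{"fn": "apply_moves", "kwargs": {
  "jaw": [-1,-1,-1],
  "xyz": [
    [0,0,-0.3],
    [0,0,0],
    [0,0,0]
  ],
  "spin": [0,0,0]
}}

```text
t: 10.93
ee_pos: [0.5377, -0.143, 0.2374]
orientation: [-0.172, 3.106, -0.014]
wrist_force: [-0.1, 1.4, 4.0]
width: 0.365
```

{"fn": "apply_moves", "kwargs": {
  "jaw": [-1,-1,-1],
  "xyz": [
    [-0.1,0,-0.3],
    [0,0,0],
    [0,0,0]
  ],
  "spin": [0,0,0]
}}

```text
t: 11.18
ee_pos: [0.5374, -0.1431, 0.2357]
orientation: [-0.172, 3.104, -0.015]
wrist_force: [-0.8, 1.3, 5.2]
width: 0.363
```

```bash
python3 - <<'E'
from h import *
f=[]
for i in range(6):
    S=shot("side") if i%2 else shot("wrist"); o=get_obs(); f.append([*o["wrist_force"],*o["ee_pos"],o["t"]])
print(np.round(f,4)); W=shot("wrist")
p=[pinpoint("cup_floor",S[0])]; print(p)
b=S[0]["color"][170:290,323:443];a=W[0]["color"][130:290,240:400]
q=lambda x:cv2.resize(x,(390,390),interpolation=cv2.INTER_CUBIC)
cv2.imwrite("pics/10.png",np.hstack([q(a),q(b)])[:,:,::-1])
E
```

```text
[[-0.4751  0.4426  5.5875  0.5374 -0.1431  0.2357 11.2333]
 [-1.0846  1.3705  4.9449  0.5373 -0.1431  0.2357 11.2833]
 [-0.7259  1.0731  5.0452  0.5374 -0.1431  0.2357 11.3333]
 [-1.1608  1.012   5.6888  0.5374 -0.1431  0.2357 11.3833]
 [-0.3323  1.5271  5.1883  0.5374 -0.1431  0.2357 11.4333]
 [ 0.1548  1.8842  4.8445  0.5374 -0.1431  0.2357 11.4833]]
[[{'pixel': [264.8, 303.4], 'p': 0.66}, {'pixel': [381.1, 256.3], 'p': 0.52}]]
```

View pics/10.png

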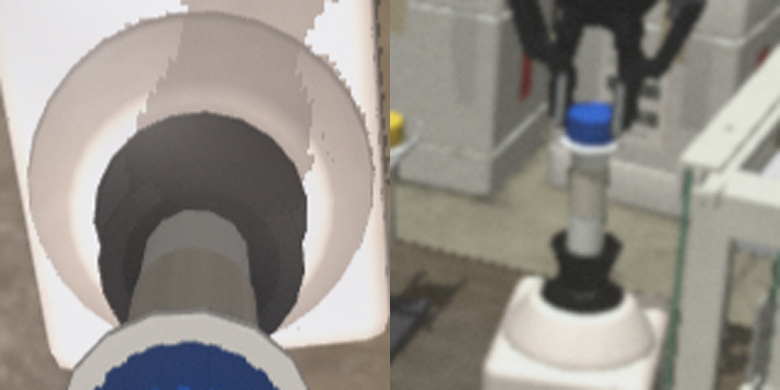

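The tube stands upright in the cup, and the cup has visibly sunk. The mean force is 5.2 N (about 5.8 N with the tube's weight), which means about 5.4 mm. The travel since contact, 5.5 mm, agrees. One small nudge more.

{"fn": "apply_moves", "kwargs": {
  "jaw": [-1,-1,-1],
  "xyz": [
    [0,0,-0.1],
    [0,0,0],
    [0,0,0]
  ],
  "spin": [0,0,0]
}}

```text
t: 11.83
ee_pos: [0.538, -0.143, 0.2362]
orientation: [-0.172, 3.102, -0.015]
wrist_force: [-0.9, 2.3, 4.8]
width: 0.357
```

```bash
python3 - <<'E'
from h import *
f=[]
for i in range(8):
    S=shot("side"); o=get_obs(); f.append([*o["wrist_force"],*o["ee_pos"],o["t"]])
print(np.mean(f,0).round(4),f[0][5],f[-1][5],o["width"])
T=shot("top");print([(c["pixel"],c["p"]) for c in pinpoint("yellow_tube_center",S[0])[:1]])
# vials/jar/tin unchanged vs start?
a=cv2.imread("pics/1.png")[:,:,::-1].astype(int);d=abs(a-S[0]["color"]).max(2)
print("diff jar/vials/tin",d[285:360,245:395].mean().round(2),(d[285:360,245:395]>60).sum(), "yellow",d[200:250,308:333].mean().round(2))
E
```

```text
[-1.3042  1.4934  4.991   0.5379 -0.143   0.2361 12.0583] 0.23617402717787753 0.23608127655266647 0.36090754606971476
[([322.0, 226.2], 0.85)]
diff jar/vials/tin 2.52 0 yellow 2.48
```

{"fn": "apply_moves", "kwargs": {
  "jaw": [-1,-1,-1],
  "xyz": [
    [-0.1,0,-0.3],
    [0,0,0],
    [0,0,-0.1]
  ],
  "spin": [0,0,0]
}}

```text
t: 12.58
ee_pos: [0.5378, -0.143, 0.2342]
orientation: [-0.172, 3.099, -0.016]
wrist_force: [-1.5, 1.2, 6.2]
width: 0.363
```

```bash
python3 - <<'E'
from h import *
f=[]
for i in range(10):
    S=shot("side"); o=get_obs(); f.append([*o["wrist_force"],*o["ee_pos"],o["t"]])
print(np.mean(f,0).round(4),f[0][5],f[-1][5],o["width"])
E
```

```text
[-1.2819  1.455   6.1356  0.5377 -0.143   0.234  12.8583] 0.23393189898009373 0.23401286065354568 0.36462842850366706
```

{"fn": "apply_moves", "kwargs": {
  "jaw": [-1,-1],
  "xyz": [
    [0,0,0],
    [0,0,0]
  ],
  "spin": [0,0]
}}

```text
t: 13.25
ee_pos: [0.5382, -0.1429, 0.2352]
orientation: [-0.172, 3.098, -0.016]
wrist_force: [-1.1, 2.5, 5.6]
width: 0.361
```

```bash
python3 - <<'E'
from h import *
f=[]
for i in range(12):
    S=shot("side"); o=get_obs(); f.append([*o["wrist_force"],*o["ee_pos"],o["t"]])
print(np.mean(f,0).round(4),f[0][5],f[-1][5],o["width"])
m=np.mean(f,0); print("depth by force",(m[2]+.55-2)/.7,"by z",(.2411-m[5])*1e3)
E
```

```text
[-1.2489  1.718   5.6503  0.5381 -0.1429  0.2352 13.575 ] 0.23531625424129973 0.2351636016202512 0.3612190567448103
depth by force 6.000370745528027 by z 5.907407061071845
```

Force gives 6.0 mm and height gives 5.9 mm, and the pose is steady. Handing in.

```bash
python3 -c "
from cell import *
print(finish_job())"
```

```text
the job is handed in; nothing more can be done
None
```

The blue-capped tube is standing tip-down in the mixer cup, still gripped and pressed about halfway. I handed the job in at about 13.6 s of the 38 s allowed; it reported no verdict.

I gripped the cap from above at 60 N, lifted the tube straight up off the prongs, carried it over the stand and lowered it into the cup.

**Cup depth:** my last checks gave 6.0 mm from the force (5.65 N read, plus about 0.5 N for the tube's weight). The distance moved since first contact gave 5.9 mm, and the pose was steady. On the way I went about 1 mm too deep and let it back up.

**Other things:** compared with the first side picture, the jar, the tin, the vials and the yellow tube showed no change. I made that check just before the last small presses.

**Disagreements and doubts:**
- The views of the cup rim differed by about 4 mm before I lowered the tube. I settled it with the closer look.
- The tool leaned about 2° by the end, and there was a steady sideways force of about 2 N. The tube still looked upright in the last picture.
- I didn't see the mixer's switch itself come on; I only inferred it from how far the cup had sunk.

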